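Release a stuck spring drawer with the release pin

TASK

The drawer of the grey specimen chest is latched and has no handle. Take the release pin from its stand, push it down through the small hole in the chest's top and press the spring catch below, gently, without forcing it against its stop, holding it down until the drawer has slid all the way out. Then stand the pin back in its stand, resting on its collar, and let go; do not disturb the timer or the tape roll.

Things in the scene. Friction and masses are not known exactly. Their poses are not given: they have to be found in the camera images.
- pin_handle (a point): Centre of the square handle of the loose release pin (60 g), which stands upright in its stand. From the bottom: steel rod 9 mm thick, 85 mm long; round collar 24 mm wide, 5 mm thick; black handle 14 x 14 mm, 45 mm tall, with three grey bands. This point is on the axis, 112.5 mm above the rod's tip. z points up along the pin, x and y square to the handle's flat sides
- pin_tip (a point): Lower end of the pin's rod, on its axis; same axes as the handle's
- pin_collar (a point): Centre of the underside of the pin's collar, 85 mm above the tip; in the stand it rests on stand_seat
- stand_seat (a point): Centre of the top face of the pin stand: a fixed aluminium column 34 x 34 mm, 92 mm tall, on a 66 x 66 mm foot, with a vertical 13 mm bore right through, chamfered 1.5 mm. The pin's rod hangs in the bore, its collar rests on this face
- chest: Grey metal specimen chest, fixed, 150 mm deep (its x), 140 mm wide (its y), 100 mm tall. Origin at the centre of its underside; x points to its back, the drawer front looks to -x. A petri dish (66 mm wide, up to 12 mm tall) is fixed on top, 36 mm ahead of and 30 mm right (-y) of the centre. The catch breaks if the pin presses it or the chest with more than 25 N
- hole (a point): Centre of the release hole, level with the chest's top face, 35 mm behind its centre, ringed by a flat steel washer: vertical, 12 mm wide, in the 6 mm top plate. Below it is the 24 mm wide pad of the spring catch; how deep is not known: 22 to 42 mm under the top face. Sprung, it moves down, tilting a little: 3 N to start, 0.8 N more per mm. At 6.5 mm (8 to 10 N) it meets a solid stop
- drawer (a joint): How far the drawer stands out of the chest, in m: 0 latched, 0.05 fully out. With the catch pad pressed about 4 mm down (6 to 8 N) it comes free and a weak spring (3 N) slides it toward the chest's -x in about 1 to 2 s. If the catch is let up before the drawer is 30 mm out, it rubs and stalls the drawer until pressed again
- timer_mid (a point): Centre of the white bench timer, 52 x 62 x 34 mm, loose, a bystander
- tape_mid (a point): Centre of the roll of label tape, 57 mm wide and 18 mm tall, loose, lying flat, a bystander
- monitor_a: Computer monitor, fixed, standing behind the pin stand; an obstacle for the arm. Origin at the centre of its round foot (180 mm deep, 210 mm wide, 14 mm tall). Its screen is 440 mm wide (its y, centred), spans 82 to 407 mm in height, and its front stands 31 mm ahead (-x) of the origin, 30 mm or more thick. The chest stands right of it

How it is judged:
On the way, in this order (a step that is already met when the one before it is completed fails the run):
1. the pin is in the release hole, its tip at least 15 mm below the top, with the drawer still shut (z of pin_tip in the frame of hole below -0.015 m and horizontal distance between pin_tip and hole below 0.012 m and value of joint drawer below 0.008 m), for 0.05 s.
2. the drawer has slid out at least 45 mm while the pin is still in the hole (z of pin_tip in the frame of hole below -0.015 m and horizontal distance between pin_tip and hole below 0.012 m and value of joint drawer above 0.045 m), for 0.1 s.
At the end, for the whole second after the job is handed in: The drawer stands out at least 42 mm and is at rest; the pin stands upright (within 0.1 rad) in its stand with the underside of its collar within 6 mm of the seat (value of joint drawer above 0.042 m and distance between pin_collar and stand_seat below 0.006 m and angle between pin_handle's own z axis and vertical below 0.1 rad and velocity of joint drawer below 0.01 m/s); the robot touches nothing.
It fails at once if the pin presses the chest or its catch with more than 25 N (contact force between pin and chest above 25 N).
It fails at once if the timer is moved more than 30 mm (distance of timer_mid from where it was at the start of the episode above 0.03 m).
It fails at once if the tape roll is moved more than 30 mm (distance of tape_mid from where it was at the start of the episode above 0.03 m).
It also fails if it takes over 59 s, if anything falls off the work surface, if the arm or the gripper's body presses on something with over 40 N, if the wrist force passes 120 N, or if a joint passes its speed limit or range.

ROBOT

A 6-joint arm with a two-finger parallel gripper is mounted at the origin on a cart in front of the work surface, level with it; the furniture and walls round the work are solid. World frame = base frame: x ahead of the robot, y to its left, z up, the work surface at z = 0. Lengths are in m, angles in rad, forces in N, time in s.
With the tool pointing down it reaches from about 0.275 to 0.975 m from the base axis. Payload 8.4 kg.
Tool frame: the origin (TCP) lies between the finger pads; the fingertips stand 11 mm ahead of it and the grasp point (between the pads) lies 8 mm behind it; z points along the fingers, y is the line along which they close (so a half turn about z gives the same grasp; the last joint's range is limited). The gripper opens to 92 mm and grips with 3 to 60 N. Pads are 20 mm wide; open, the fingers measure 128 mm over their backs; the gripper's body (75 mm by 189 mm) begins 69 mm behind the grasp point.
Start: joints at [1.13, 0.353, 1.633, -0, 1.155, -0.002], TCP at [0.266, 0.566, 0.226] pointing down, gripper open.
Joint ranges: [-2.63, 2.63], [-0.92, 2.1], [0.06, 2.66], [-1.3, 4.44], [0, 2.69], [-3.02, 3.02]. Speed limits (rad/s): [2.22, 2.22, 2.79, 3.14, 3.14, 3.14].

INTERFACE

Orientations are given as a unit quaternion [w, x, y, z].
In Python, from plant import manip gives the robot as it stands.
- The arm moves only by the tool play_rows, never from a script. Its arguments are lists of equal length, an entry for each row: "offset": the shift along the tool's x, y, z in cm, a list of three; "turn": the turn, a rotation vector about the tool's x, y, z in rad, a list of three; "claw": the opening, from 0 (shut) to 1 (fully open). A call has exactly 10 rows; each row is the pose to reach, as a shift and turn from the pose commanded when the call began, along the tool's axes at that moment; what a row does not reach only later rows make up. A row lasts 1/10 s, in which the tool goes at most 50 mm and 8.59 degrees, less where a joint would pass 70% of its speed; a pose out of reach is approached as far as the arm can. A call with a gripper value outside its range is refused whole. The fingers move at their own pace and stop on an object; "grip_force" is the grip in N (left out, the last holds). Time passes only in rows, so rows that repeat a pose let the fingers close, or fill a call up. It gives the time, the measured TCP pose, the force, the opening and the grip force at its end, in the units of the state.
- manip.read_state(): the state, without advancing time (a new reading comes with each control period).
- manip.snapshot(name): name is "scene" or "top"; returns a dict with "image" (480x640x3 uint8, blue, green, red), "intrinsics" (3x3 intrinsics, pixels), "rvec" (rotation vector, rad) and "tvec" (3), from world to camera coordinates, as OpenCV has them. Camera axes: x right, y down, z forward; pixel columns grow to the right and rows downward; lengths in m; the calibration is good to about 2 mm. A picture is of the moment at which its call begins. There is no depth.
- manip.job_done(): hands the job in; it is judged then, once.
The state is a dict: "time_s": time; "joint_pos": joint angles; "qd": joint speeds; "joint_torque": joint torques, N m; "tool_pos": TCP position; "orientation": TCP orientation; "contact_force": force on the tool from outside, world axes, zero at the start; "ft_torque": the same for the moment, N m; "gripper_width": finger opening in m; "grasp_force": force on a finger pad.
Only numpy, scipy, OpenCV 4.12 (cv2) and the standard library are available. Lean on these libraries where they do the work, as an engineer would, in place of code of your own. Each camera call takes 0.05 s, during which the arm holds its last target. There are 200 camera calls.

## Working session

There is one attempt and no reset: what is moved stays moved. The work goes in short steps, Python scripts to look and compute and a tool call to move; the robot and the scene stay as the last step left them, time stands still between calls to the robot, and variables do not carry over. Pictures are saved under pics/ and viewed, at most 10 in all, crops included, and the job is handed in when it is done.

Besides the shell and the picture viewer there is one more tool, called after "Call:" in YAML: its name, and indented under it one key for each argument. play_rows: Moves the arm, as the interface text tells. Its arguments: {"type":"object","properties":{"offset":{"type":"array"},"turn":{"type":"array"},"claw":{"type":"array"},"grip_force":{"type":"number"}},"required":["offset","turn","claw"]}

```bash
mkdir -p pics; cat > h.py <<'E'
import numpy as np, cv2
from plant import manip
def snap(cam,name):
    s=manip.snapshot(cam); cv2.imwrite(f'pics/{name}.png',s['image']); 
    np.savez(f'pics/{name}.npz',K=s['intrinsics'],r=s['rvec'],t=s['tvec']); return s
def load(name):
    d=np.load(f'pics/{name}.npz'); K=np.array(d['K']);R=cv2.Rodrigues(np.array(d['r'],float).reshape(3,1))[0];t=np.array(d['t'],float).ravel(); return K,R,t
def atz(name,u,v,z):
    K,R,t=load(name); d=R.T@np.linalg.solve(K,[u,v,1.]); c=-R.T@t; return c+d*(z-c[2])/d[2]
def proj(name,p):
    K,R,t=load(name); q=K@(R@np.array(p,float)+t); return q[:2]/q[2]
def tri(n1,p1,n2,p2):
    A=[];b=[];
    I=np.zeros((3,3));v=np.zeros(3);L=[]
    for n,p in((n1,p1),(n2,p2)):
        K,R,t=load(n); d=R.T@np.linalg.solve(K,[*p,1.]);d/=np.linalg.norm(d);c=-R.T@t;P=np.eye(3)-np.outer(d,d);I+=P;v+=P@c;L.append((P,c))
    x=np.linalg.solve(I,v); return x,[np.linalg.norm(P@(x-c)) for P,c in L]
E
python3 - <<'E'
from h import *
for c in('scene','top'):
    snap(c,c+'0'); K,R,t=load(c+'0'); print(c,K.ravel().round(1),-R.T@t,R.round(2).tolist())
s=manip.read_state(); print(s)
E
```

```text
scene [501.9   0.  319.5   0.  501.9 231.9   0.    0.    1. ] [-0.13463973 -0.11140951  0.98817526] [[-0.01, -1.0, 0.01], [-0.81, 0.0, -0.59], [0.59, -0.01, -0.81]]
top [563.5   0.  329.    0.  563.5 239.3   0.    0.    1. ] [ 0.39780013 -0.13522567  1.12768001] [[-0.02, -1.0, -0.02], [-0.99, 0.02, -0.1], [0.1, 0.02, -0.99]]
{'time_s': 0.1, 'joint_pos': array([ 1.12958401e+00,  3.53589100e-01,  1.63405461e+00,  7.02448522e-06,
        1.15516253e+00, -2.43616537e-03]), 'qd': array([ 0.00049591, -0.00116445, -0.00464123, -0.00168025,  0.00086444,
        0.0006102 ]), 'joint_torque': array([-1.20175580e-03, -5.94905591e+01, -3.34931839e+01,  6.99136849e-02,
        1.82617415e-02, -5.05886362e-05]), 'tool_pos': array([0.26535938, 0.56540756, 0.22493457]), 'orientation': array([-1.36634565e-04,  2.17633752e-01,  9.76030318e-01, -5.91221461e-04]), 'contact_force': array([-0.5759619 ,  0.41594326, -0.86386988]), 'ft_torque': array([0.03638087, 0.01786333, 0.04874236]), 'grasp_force': 0.0, 'gripper_width': 0.0917564615826912}
```

View pics/scene0.png

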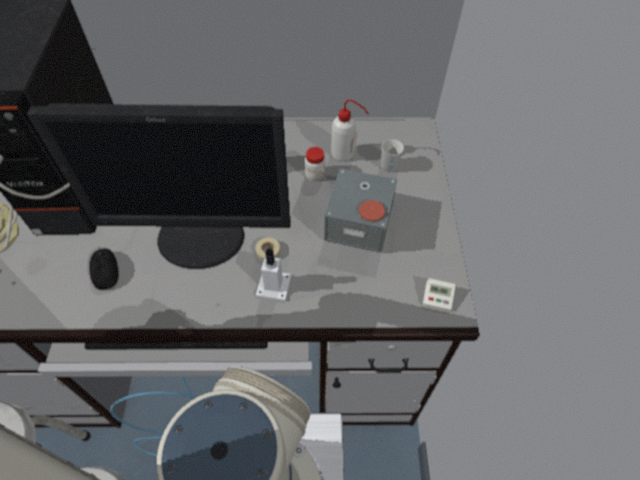

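View pics/top0.png

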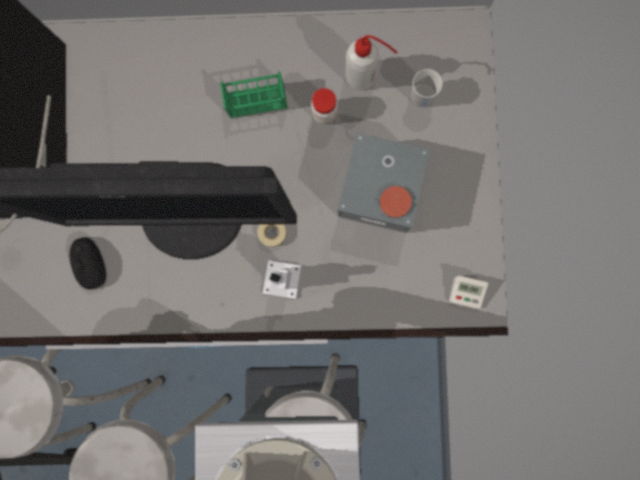

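The pin stand is near px (270,270) in scene and (281,280) in top. The hole is at (365,185) and (388,161), the tape beside the monitor foot, the timer at the right. I'll zoom in on these.

```bash
python3 - <<'E'
from h import *
a=cv2.imread('pics/scene0.png');b=cv2.imread('pics/top0.png')
f=lambda im,x,y,w,h,s:cv2.resize(im[y:y+h,x:x+w],None,fx=s,fy=s,interpolation=cv2.INTER_CUBIC)
# scene stand 245..305 x 240..305 ; chest 320..400 x165..250 
top=np.hstack([f(a,235,235,80,60,5),f(a,325,165,80,60,5)])
bot=np.hstack([f(b,250,250,80,60,5),f(b,340,135,100,75,4)])
cv2.imwrite('pics/z0.png',np.vstack([top,bot]))
E
```

```text
(no output)
```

View pics/z0.png

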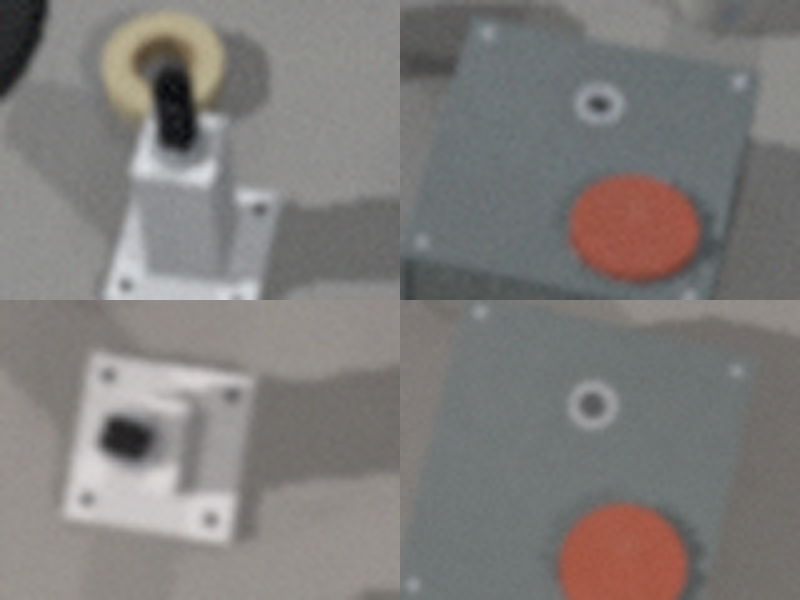

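```bash
python3 - <<'E'
from h import *
S=lambda X,Y,x,y,s:((X+.5)/s-.5+x,(Y+.5)/s-.5+y)
hs=S(199.5,104,325,165,5); ht=S(193,105,340,135,4)
print('hole',atz('scene0',*hs,.1),atz('top0',*ht,.1),tri('scene0',hs,'top0',ht))
sc=[atz('top0',*S(X,Y-300,250,250,5),.008) for X,Y in((108,375),(232,395),(211,519),(87,498))]
print('foot',np.mean(sc,0)); e=[sc[1]-sc[0],sc[2]-sc[1],sc[2]-sc[3],sc[3]-sc[0]]
print([ (np.linalg.norm(v).round(4),np.degrees(np.arctan2(v[1],v[0])).round(1)) for v in e])
# seat corners in scene: front-left(135,180), front-right(218,185), back-right(228,120)
for p in((135,180),(218,185),(228,120)): print('seat c',atz('scene0',*S(*p,235,235,5),.092))
print('handle top',tri('scene0',S(172,75,235,235,5),'top0',S(120,137,250,250,5)))
for X,Y in((80,11),(338,72),(12,285)): print('chest scr',atz('top0',*S(X,Y,340,135,4),.1))
for X,Y in((88,33),(339,82),(22,241)): print('chest scr s',atz('scene0',*S(X,Y,325,165,5),.1))
for n in('scene0','top0'):
  c=np.mean(sc,0)
  print([proj(n,[c[0],c[1],z]).round(1) for z in(.092,.097,.142)])
d=atz('top0',*S(224,266,340,135,4),.112); print('dish',d)
E
```

```text
hole [ 0.64297984 -0.22739151  0.1       ] [ 0.64334711 -0.22840846  0.1       ] (array([ 0.6435145 , -0.22796807,  0.09939134]), [np.float64(0.0004945770080526248), np.float64(0.0004945770080525808)])
foot [ 0.43232129 -0.01800401  0.008     ]
[(np.float64(0.0502), np.float64(-100.5)), (np.float64(0.0498), np.float64(169.4)), (np.float64(0.05), np.float64(-100.8)), (np.float64(0.0495), np.float64(169.6))]
seat c [0.41529983 0.00056616 0.092     ]
seat c [ 0.4127153  -0.03415459  0.092     ]
seat c [ 0.44492105 -0.0370826   0.092     ]
handle top (array([ 0.43174022, -0.01841004,  0.14590121]), [np.float64(0.0002908342858054676), np.float64(0.00029083428580550905)])
chest scr [ 0.68942284 -0.17733669  0.1       ]
chest scr [ 0.65706629 -0.2959954   0.1       ]
chest scr [ 0.56120021 -0.14242739  0.1       ]
chest scr s [ 0.68815367 -0.17663783  0.1       ]
chest scr s [ 0.65654145 -0.29412826  0.1       ]
chest scr s [ 0.56170962 -0.14265935  0.1       ]
[array([270.9, 263.7]), array([270.7, 262.4]), array([269.1, 250.4])]
[array([276.7, 277.6]), array([276.4, 277.5]), array([273.5, 276.7])]
dish [ 0.5655153  -0.23892921  0.112     ]
```

```bash
python3 - <<'E'
from h import *
print('mon corner',tri('scene0',(288,229),'top0',(297,222)), atz('scene0',288,229,.082),atz('top0',297,222,.082))
print('tape',atz('scene0',267,248,.018),atz('top0',271,234,.018))
im={n:cv2.resize(cv2.imread(f'pics/{n}.png')[240:300,240:320],None,fx=8,fy=8,interpolation=cv2.INTER_CUBIC).max(2) for n in('scene0','top0')}
best=[]
def cost(x,y,yaw):
  c=0
  R=cv2.Rodrigues(np.array([0,0,yaw]))[0]
  P=[R@[a*.007,b*.007,0]+[x,y,z] for a in(-1,1) for b in(-1,1) for z in(.0975,.142)]
  for n,m in im.items():
    q=np.array([(proj(n,p)-240+.5)*8-.5 for p in P],np.float32)
    k=np.zeros(m.shape,np.uint8);cv2.fillConvexPoly(k,cv2.convexHull(q).astype(int),1)
    k2=cv2.GaussianBlur(k.astype(float),(0,0),5)
    r=np.s_[0:264,80:400] if n=='scene0' else np.s_[180:420,140:380]
    d=(m<75).astype(float); c+=((d-k2)[r]**2).sum()
  return c
for yaw in range(-45,45,5):
  best.append(min((cost(.432+dx,-.018+dy,np.radians(yaw)),yaw,dx,dy) for dx in(-.003,-.0015,0,.0015,.003) for dy in(-.003,-.0015,0,.0015,.003)))
for b in best: print([round(float(v),4) for v in b])
E
```

```text
mon corner (array([ 0.53713359, -0.05282083,  0.07213242]), [np.float64(0.002804103531697921), np.float64(0.0028041035316979574)]) [ 0.53009247 -0.05067223  0.082     ] [ 0.53576427 -0.05637668  0.082     ]
tape [0.52228721 0.00093973 0.018     ] [0.52150867 0.00054287 0.018     ]
[3851.0351, -45.0, 0.0, 0.0]
[3867.591, -40.0, 0.0015, 0.0]
[3861.1039, -35.0, 0.0015, 0.0]
[3699.8686, -30.0, 0.0015, 0.0]
[3505.5139, -25.0, 0.0015, 0.0]
[3386.8329, -20.0, 0.0015, 0.0]
[3216.9902, -15.0, 0.0, 0.0]
[3146.1499, -10.0, 0.0, 0.0]
[3073.3812, -5.0, 0.0015, 0.0]
[2997.8536, 0.0, 0.0, 0.0]
[2933.8268, 5.0, 0.0, 0.0]
[3023.5895, 10.0, 0.0, 0.0]
[3077.9129, 15.0, 0.0, 0.0]
[3164.4921, 20.0, 0.0, 0.0]
[3396.8226, 25.0, 0.0, 0.0]
[3565.2427, 30.0, 0.0015, 0.0]
[3747.1706, 35.0, 0.0015, 0.0]
[3824.6955, 40.0, 0.0015, 0.0]
```

Call:
play_rows:
  offset:
    - [0,-4,0]
    - [0,-8,0]
    - [0,-12,0]
    - [0,-16,0]
    - [0,-20,0]
    - [0,-24,0]
    - [0,-28,0]
    - [0,-30,0]
    - [0,-30,0]
    - [0,-30,0]
  turn:
    - [0,0,-0.05]
    - [0,0,-0.1]
    - [0,0,-0.15]
    - [0,0,-0.2]
    - [0,0,-0.255]
    - [0,0,-0.255]
    - [0,0,-0.255]
    - [0,0,-0.255]
    - [0,0,-0.255]
    - [0,0,-0.255]
  claw: [1,1,1,1,1,1,1,1,1,1]

```text
time_s: 1.1
tool_pos: [0.1384, 0.2949, 0.2259]
orientation: [0.0, 0.092, 0.996, 0.001]
contact_force: [-0.5, 0.6, -0.6]
gripper_width: 0.0921
grasp_force: 0.0
```

```bash
cat >> h.py <<'E'
from scipy.spatial.transform import Rotation as Ro
def off(target,heading=None,pos=None):
    s=manip.read_state(); q=s['orientation']; R=Ro.from_quat(np.r_[q[1:],q[0]]); M=R.as_matrix()
    o=100*M.T@(np.array(target)-(s['tool_pos'] if pos is None else pos)); y=np.degrees(np.arctan2(M[1,1],M[0,1]))
    print('off cm',o.round(2),'heading',y.round(2),'tilt vec',(M[:,2]).round(4))
    h=np.radians(y if heading is None else heading); zt=np.array([0,0,-1.]);yt=np.array([np.cos(h),np.sin(h),0])
    T=np.c_[np.cross(yt,zt),yt,zt]; print('turn',(R.inv()*Ro.from_matrix(T)).as_rotvec().round(4))
    return o
E
python3 - <<'E'
from h import *
off([.432,-.018,.22],93)
s=manip.read_state();print(s['tool_pos'])
E
```

```text
off cm [-34.58 -25.39   0.57] heading 79.47 tilt vec [ 7.0e-04  1.5e-03 -1.0e+00]
turn [ 0.0015  0.0006 -0.2362]
[0.13840005 0.29486    0.22594129]
```

Call:
play_rows:
  offset:
    - [-3.9,-2.8,0]
    - [-7.8,-5.7,0]
    - [-11.7,-8.5,0]
    - [-15.6,-11.4,0]
    - [-19.5,-14.3,0]
    - [-23.4,-17.2,0]
    - [-27.3,-20,0]
    - [-31,-22.8,0]
    - [-34.6,-25.4,0]
    - [-34.6,-25.4,0]
  turn:
    - [0,0,-0.03]
    - [0,0,-0.06]
    - [0,0,-0.09]
    - [0,0,-0.12]
    - [0,0,-0.15]
    - [0,0,-0.18]
    - [0,0,-0.21]
    - [0,0,-0.236]
    - [0,0,-0.236]
    - [0,0,-0.236]
  claw: [0.6,0.6,0.6,0.6,0.6,0.6,0.6,0.6,0.6,0.6]

```text
time_s: 2.1
tool_pos: [0.4368, -0.0222, 0.2254]
orientation: [0.001, -0.024, 1.0, -0.001]
contact_force: [0.2, 1.3, 0.9]
gripper_width: 0.0552
grasp_force: 0.0
```

Call:
play_rows:
  offset:
    - [0,0,0]
    - [0,0,0]
    - [0,0,0]
    - [0,0,0]
    - [0,0,0]
    - [0,0,0]
    - [0,0,0]
    - [0,0,0]
    - [0,0,0]
    - [0,0,0]
  turn:
    - [0,0,0]
    - [0,0,0]
    - [0,0,0]
    - [0,0,0]
    - [0,0,0]
    - [0,0,0]
    - [0,0,0]
    - [0,0,0]
    - [0,0,0]
    - [0,0,0]
  claw: [0.6,0.6,0.6,0.6,0.6,0.6,0.6,0.6,0.6,0.6]

```text
time_s: 3.1
tool_pos: [0.4318, -0.0188, 0.2256]
orientation: [-0.0, -0.026, 1.0, 0.0]
contact_force: [-0.1, -0.2, -0.5]
gripper_width: 0.0552
grasp_force: 0.0
```

```bash
python3 - <<'E'
from h import *
off([.432,-.018,.1115],93)
print(manip.read_state()['tool_pos'])
a=snap('scene','s1')['image'];b=snap('top','t1')['image']
f=lambda im,x,y,w,h:cv2.resize(im[y:y+h,x:x+w],(400,400))
cv2.imwrite('pics/z1.png',np.hstack([f(a,190,160,160,160),f(b,200,200,160,160)]))
E
```

```text
off cm [-0.03  0.08 11.41] heading 92.99 tilt vec [-1.e-04  0.e+00 -1.e+00]
turn [ 0.     -0.0001 -0.0002]
[ 0.43179559 -0.01877399  0.22556302]
```

View pics/z1.png

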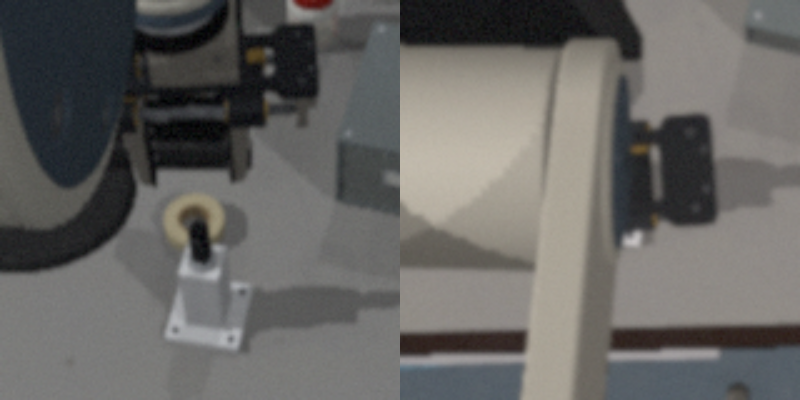

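The fingers straddle the pin (scene crop ~(200,240)) and the arm clears the monitor. I'll descend.

Call:
play_rows:
  offset:
    - [0,0.08,2]
    - [0,0.08,4]
    - [0,0.08,6]
    - [0,0.08,8]
    - [0,0.08,9.5]
    - [0,0.08,10.5]
    - [0,0.08,11.3]
    - [0,0.08,11.4]
    - [0,0.08,11.4]
    - [0,0.08,11.4]
  turn:
    - [0,0,0]
    - [0,0,0]
    - [0,0,0]
    - [0,0,0]
    - [0,0,0]
    - [0,0,0]
    - [0,0,0]
    - [0,0,0]
    - [0,0,0]
    - [0,0,0]
  claw: [0.6,0.6,0.6,0.6,0.6,0.6,0.6,0.6,0.6,0.6]

```text
time_s: 4.2
tool_pos: [0.4323, -0.018, 0.1121]
orientation: [0.0, -0.026, 1.0, -0.0]
contact_force: [-0.0, 0.0, 0.3]
gripper_width: 0.0552
grasp_force: 0.0
```

Call:
play_rows:
  offset:
    - [0,0,0]
    - [0,0,0]
    - [0,0,0]
    - [0,0,0]
    - [0,0,0]
    - [0,0,0]
    - [0,0,0]
    - [0,0,0]
    - [0,0,0]
    - [0,0,0]
  turn:
    - [0,0,0]
    - [0,0,0]
    - [0,0,0]
    - [0,0,0]
    - [0,0,0]
    - [0,0,0]
    - [0,0,0]
    - [0,0,0]
    - [0,0,0]
    - [0,0,0]
  claw: [0.4,0.3,0.2,0.1,0.05,0,0,0,0,0]
  grip_force: 30

```text
time_s: 5.2
tool_pos: [0.4318, -0.0179, 0.1116]
orientation: [0.0, -0.026, 1.0, 0.0]
contact_force: [-0.6, -0.0, 1.8]
gripper_width: 0.0167
grasp_force: 30.0
```

```bash
python3 - <<'E'
from h import *
s=manip.read_state();print(s)
off([.432,-.018,.24],93)
E
```

```text
{'time_s': 5.2, 'joint_pos': array([-4.50249539e-02,  2.15609523e-01,  2.13427860e+00,  2.83399444e-05,
        7.91681405e-01, -1.66798345e+00]), 'qd': array([ 0.00103101,  0.00073723,  0.00073295,  0.00099117, -0.00069673,
       -0.00063571]), 'joint_torque': array([-1.36924912e-01, -3.95907068e+01, -2.40138781e+01, -8.89637042e-02,
       -8.39853915e-02,  4.12103080e-03]), 'tool_pos': array([ 0.43179494, -0.01794614,  0.1116108 ]), 'orientation': array([ 1.22525880e-05, -2.60681740e-02,  9.99660167e-01,  9.23539505e-06]), 'contact_force': array([-0.55003992, -0.00293139,  1.82179295]), 'ft_torque': array([ 0.11403352,  0.06833929, -0.00367254]), 'grasp_force': 29.99995954334736, 'gripper_width': 0.016694719781838535}
off cm [-2.000e-02 -1.000e-02 -1.284e+01] heading 92.99 tilt vec [ 0.  0. -1.]
turn [ 0.      0.     -0.0002]
```

Width 16.7 rather than 14 means the handle sits about 13° off, most likely at the stand's own yaw. I'll open slightly, turn and regrip.

Call:
play_rows:
  offset:
    - [0,0,0]
    - [0,0,0]
    - [0,0,0]
    - [0,0,0]
    - [0,0,0]
    - [0,0,0]
    - [0,0,0]
    - [0,0,0]
    - [0,0,0]
    - [0,0,0]
  turn:
    - [0,0,0]
    - [0,0,0]
    - [0,0,0]
    - [0,0,0.06]
    - [0,0,0.12]
    - [0,0,0.18]
    - [0,0,0.23]
    - [0,0,0.23]
    - [0,0,0.23]
    - [0,0,0.23]
  claw: [0.4,0.4,0.4,0.4,0.4,0.4,0.4,0.4,0.4,0.4]

```text
time_s: 6.2
tool_pos: [0.4318, -0.018, 0.1116]
orientation: [-0.0, 0.088, 0.996, 0.0]
contact_force: [0.2, 0.1, 0.1]
gripper_width: 0.0371
grasp_force: 0.0
```

Call:
play_rows:
  offset:
    - [0,0,0]
    - [0,0,0]
    - [0,0,0]
    - [0,0,0]
    - [0,0,0]
    - [0,0,0]
    - [0,0,0]
    - [0,0,0]
    - [0,0,0]
    - [0,0,0]
  turn:
    - [0,0,0]
    - [0,0,0]
    - [0,0,0]
    - [0,0,0]
    - [0,0,0]
    - [0,0,0]
    - [0,0,0]
    - [0,0,0]
    - [0,0,0]
    - [0,0,0]
  claw: [0.3,0.2,0.1,0,0,0,0,0,0,0]
  grip_force: 10

```text
time_s: 7.2
tool_pos: [0.4318, -0.018, 0.1116]
orientation: [-0.0, 0.089, 0.996, -0.0]
contact_force: [0.8, 0.9, 0.1]
gripper_width: 0.0153
grasp_force: 10.0
```

Call:
play_rows:
  offset:
    - [0,0,0]
    - [0,0,0]
    - [0,0,0]
    - [0,0,0]
    - [0,0,0]
    - [0,0,0]
    - [0,0,0]
    - [0,0,0]
    - [0,0,0]
    - [0,0,0]
  turn:
    - [0,0,0]
    - [0,0,0]
    - [0,0,0.05]
    - [0,0,0.1]
    - [0,0,0.1]
    - [0,0,0.1]
    - [0,0,0.1]
    - [0,0,0.1]
    - [0,0,0.1]
    - [0,0,0.1]
  claw: [0.3,0.3,0.3,0.3,0.2,0.1,0,0,0,0]
  grip_force: 5

```text
time_s: 8.2
tool_pos: [0.4318, -0.0179, 0.1116]
orientation: [-0.0, 0.138, 0.99, -0.0]
contact_force: [0.5, -0.9, -0.4]
gripper_width: 0.0146
grasp_force: 5.0
```

```bash
python3 - <<'E'
from h import *
s=manip.read_state();print(s['gripper_width'],s['ft_torque'],s['contact_force'])
off([.432,-.018,.24],74)
E
```

```text
0.014605806239875674 [ 0.00041059  0.02455633 -0.03229546] [ 0.48369887 -0.92210524 -0.44362721]
off cm [ -0.02   0.   -12.84] heading 74.1 tilt vec [-1.e-04 -0.e+00 -1.e+00]
turn [-0.     -0.0001  0.0017]
```

Call:
play_rows:
  offset:
    - [0,0,0]
    - [0,0,0]
    - [0,0,0]
    - [0,0,0]
    - [0,0,0]
    - [0,0,0]
    - [0,0,0]
    - [0,0,0]
    - [0,0,0]
    - [0,0,0]
  turn:
    - [0,0,0]
    - [0,0,0]
    - [0,0,0.05]
    - [0,0,0.05]
    - [0,0,0.05]
    - [0,0,0.05]
    - [0,0,0.05]
    - [0,0,0.05]
    - [0,0,0.05]
    - [0,0,0.05]
  claw: [0.3,0.3,0.3,0.3,0.2,0.1,0,0,0,0]
  grip_force: 20

```text
time_s: 9.2
tool_pos: [0.4318, -0.0179, 0.1116]
orientation: [0.0, 0.163, 0.987, 0.0]
contact_force: [0.0, 0.3, 0.2]
gripper_width: 0.0136
grasp_force: 20.0
```

Call:
play_rows:
  offset:
    - [0,0,0]
    - [0,0,0]
    - [0,0,0]
    - [0,0,-0.7]
    - [0,0,-2]
    - [0,0,-3.5]
    - [0,0,-5]
    - [0,0,-6.5]
    - [0,0,-8]
    - [0,0,-9.5]
  turn:
    - [0,0,0]
    - [0,0,0]
    - [0,0,0]
    - [0,0,0]
    - [0,0,0]
    - [0,0,0]
    - [0,0,0]
    - [0,0,0]
    - [0,0,0]
    - [0,0,0]
  claw: [0,0,0,0,0,0,0,0,0,0]
  grip_force: 45

```text
time_s: 10.2
tool_pos: [0.4317, -0.018, 0.2077]
orientation: [0.0, 0.163, 0.987, -0.0]
contact_force: [-0.1, 0.2, -0.9]
gripper_width: 0.0136
grasp_force: 45.0
```

Call:
play_rows:
  offset:
    - [0,0,-1.5]
    - [0,0,-3]
    - [0,0,-4]
    - [0,0,-4]
    - [0,0,-4]
    - [0,0,-4]
    - [0,0,-4]
    - [0,0,-4]
    - [0,0,-4]
    - [0,0,-4]
  turn:
    - [0,0,0]
    - [0,0,0]
    - [0,0,0]
    - [0,0,0]
    - [0,0,0]
    - [0,0,0]
    - [0,0,0]
    - [0,0,0]
    - [0,0,0]
    - [0,0,0]
  claw: [0,0,0,0,0,0,0,0,0,0]

```text
time_s: 11.2
tool_pos: [0.4317, -0.0179, 0.2464]
orientation: [-0.0, 0.163, 0.987, -0.0]
contact_force: [-0.3, -0.1, -1.1]
gripper_width: 0.0136
grasp_force: 45.0
```

```bash
python3 - <<'E'
from h import *
s=manip.read_state();print(s['gripper_width'],s['ft_torque'],s['contact_force'],s['tool_pos'],s['joint_pos'].round(2))
off([.43,-.228,.247],90)
off([.6432,-.228,.247],90)
E
```

```text
0.013636284564506334 [ 0.00512316 -0.00689393  0.00037375] [-0.32038098 -0.06368636 -1.09594528] [ 0.43173881 -0.01794196  0.246445  ] [-0.05  0.02  2.    0.    1.12 -1.29]
off cm [ -6.6  -19.94  -0.06] heading 71.22 tilt vec [-3.e-04  0.e+00 -1.e+00]
turn [-0.000e+00 -3.000e-04 -3.278e-01]
off cm [-26.78 -13.08  -0.06] heading 71.22 tilt vec [-3.e-04  0.e+00 -1.e+00]
turn [-0.000e+00 -3.000e-04 -3.278e-01]
```

Call:
play_rows:
  offset:
    - [-1,-3,0]
    - [-2.3,-7,0]
    - [-3.6,-11,0]
    - [-4.9,-15,0]
    - [-6.2,-18.6,0]
    - [-9,-19.1,0]
    - [-12.8,-17.8,0]
    - [-16.6,-16.5,0]
    - [-20.4,-15.2,0]
    - [-23.5,-14.2,0]
  turn:
    - [0,0,0]
    - [0,0,0]
    - [0,0,0]
    - [0,0,0]
    - [0,0,0]
    - [0,0,0]
    - [0,0,0]
    - [0,0,0]
    - [0,0,0]
    - [0,0,0]
  claw: [0,0,0,0,0,0,0,0,0,0]

```text
time_s: 12.2
tool_pos: [0.6106, -0.228, 0.2462]
orientation: [0.0, 0.163, 0.987, 0.0]
contact_force: [0.6, -0.2, -0.6]
gripper_width: 0.0136
grasp_force: 45.0
```

Call:
play_rows:
  offset:
    - [-2,0.7,0]
    - [-3.28,1.12,0]
    - [-3.28,1.12,0]
    - [-3.28,1.12,0]
    - [-3.28,1.12,0]
    - [-3.28,1.12,0]
    - [-3.28,1.12,0]
    - [-3.28,1.12,0]
    - [-3.28,1.12,0]
    - [-3.28,1.12,0]
  turn:
    - [0,0,0]
    - [0,0,0]
    - [0,0,0]
    - [0,0,0]
    - [0,0,0]
    - [0,0,0]
    - [0,0,0]
    - [0,0,0]
    - [0,0,0]
    - [0,0,0]
  claw: [0,0,0,0,0,0,0,0,0,0]

```text
time_s: 13.2
tool_pos: [0.6431, -0.228, 0.2466]
orientation: [0.0, 0.163, 0.987, -0.0]
contact_force: [-0.1, -0.1, -0.6]
gripper_width: 0.0138
grasp_force: 45.0
```

```bash
python3 - <<'E'
from h import *
s=manip.read_state();print(s['contact_force'],s['tool_pos'])
off([.6432,-.228,.247])
a=snap('scene','s2')['image'];b=snap('top','t2')['image']
p=s['tool_pos']; print([proj('s2',p-[0,0,d]) for d in(0,.1046)],proj('s2',[.6432,-.228,.1]))
f=lambda im,x,y,w,h:cv2.resize(im[y:y+h,x:x+w],(400,400),interpolation=cv2.INTER_CUBIC)
cv2.imwrite('pics/z2.png',np.hstack([f(a,325,130,80,80),f(b,310,80,160,160)]))
E
```

```text
[-0.08695419 -0.08137203 -0.60329597] [ 0.64314339 -0.22803733  0.24664866]
off cm [-0.    0.01 -0.04] heading 71.21 tilt vec [ 0. -0. -1.]
turn [-0.  0.  0.]
[array([370.2222092 , 139.29402947]), array([366.21820852, 173.12107317])] [364.75372883 185.32849297]
```

View pics/z2.png

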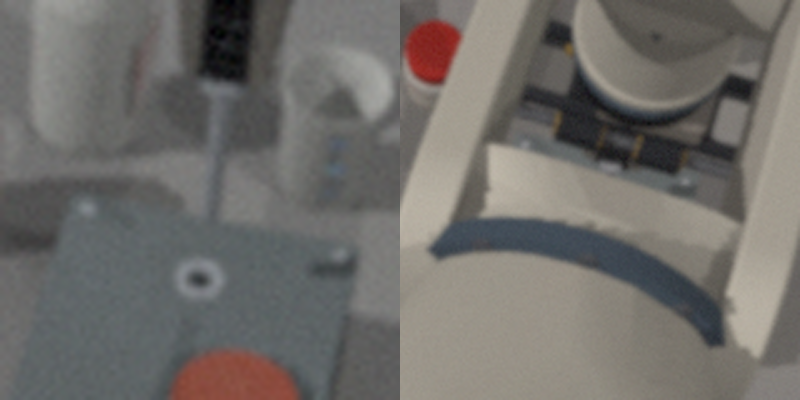

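Scene crop shows the rod straight down, tip near px (367,173.6), about as predicted (366.2,173.1). I'll lower it to just above the hole and compare.

Call:
play_rows:
  offset:
    - [0,0,0.7]
    - [0,0,1.6]
    - [0,0,2.6]
    - [0,0,3.2]
    - [0,0,3.6]
    - [0,0,3.7]
    - [0,0,3.7]
    - [0,0,3.7]
    - [0,0,3.7]
    - [0,0,3.7]
  turn:
    - [0,0,0]
    - [0,0,0]
    - [0,0,0]
    - [0,0,0]
    - [0,0,0]
    - [0,0,0]
    - [0,0,0]
    - [0,0,0]
    - [0,0,0]
    - [0,0,0]
  claw: [0,0,0,0,0,0,0,0,0,0]

```text
time_s: 14.3
tool_pos: [0.6434, -0.2281, 0.2099]
orientation: [0.0, 0.163, 0.987, -0.0]
contact_force: [-0.9, 0.5, -0.3]
gripper_width: 0.0137
grasp_force: 45.0
```

```bash
python3 - <<'E'
from h import *
s=manip.read_state();print(s['contact_force'],s['tool_pos'])
I=np.mean([snap('scene','s3')['image'].astype(float) for _ in range(6)],0); snap('top','t3')
p=s['tool_pos']; print([proj('s3',p-[0,0,d]) for d in(.0196,.06,.1046)],proj('s3',[.6432,-.228,.1]))
c=cv2.resize(I[145:205,330:410].astype(np.uint8),None,fx=10,fy=10,interpolation=cv2.INTER_CUBIC)
cv2.imwrite('pics/z3.png',cv2.convertScaleAbs(c,alpha=1.6))
E
```

```text
[-0.89009423  0.46339528 -0.31059385] [ 0.64335259 -0.22805519  0.20992658]
[array([367.99186454, 158.0848148 ]), array([366.50109378, 170.68080344]), array([364.95197711, 183.76977492])] [364.75372883 185.32849297]
```

View pics/z3.png

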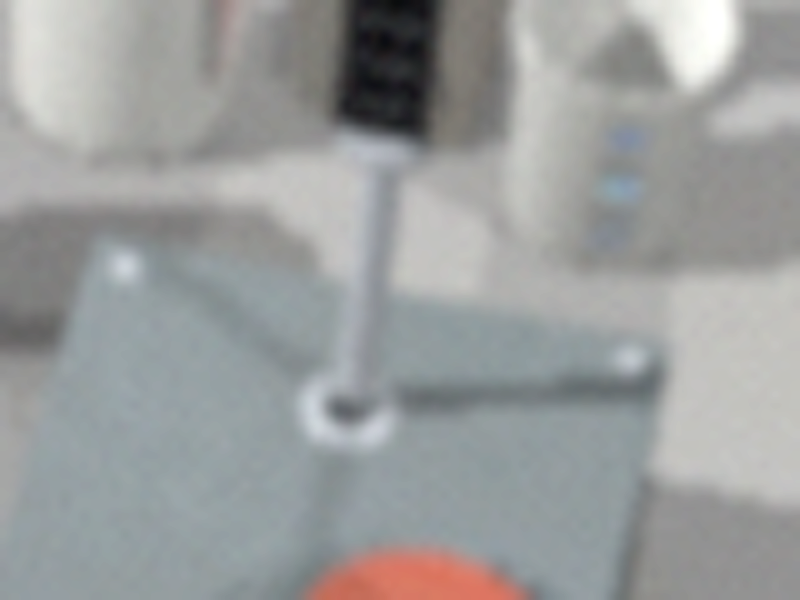

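```bash
python3 - <<'E'
from h import *
a=cv2.imread('pics/scene0.png').astype(int).sum(2)//3
b=np.mean([manip.snapshot('scene')['image'].astype(float) for _ in range(6)],0).mean(2).astype(int)
print('before');print(a[174:192,355:377]);print('now');print(b[164:192,355:377])
E
```

```text
before
[[109 113 115 114 115 111 111 110 112 109 111 114 115 114 122 122 121 128
  124 131 132 132]
 [113 115 114 111 117 109 110 111 110 111 116 112 111 112 110 110 113 115
  116 115 117 122]
 [115 113 113 112 112 111 108 110 112 107 110 108 107 111 112 107 108 110
  108 111 111 109]
 [115 114 113 114 111 112 115 112 109 112 112 109 110 109 110 109 107 110
  109 108 109 112]
 [115 114 114 111 112 109 109 112 112 106 112 110 115 108 114 113 109 110
  110 108 111 111]
 [113 114 110 111 109 114 110 107 109 112 109 109 110 109 110 108 111 111
  106 109 109 106]
 [113 108 112 112 113 109 112 110 113 112 114 108 111 111 110 108 110 112
  110 107 113 112]
 [109 111 109 115 111 109 118 120 124 128 126 123 118 111 107 107 111 110
  107 111 108 106]
 [112 109 112 112 112 117 129 138 142 142 141 147 135 123 113 111 111 107
  111 111 111 111]
 [112 110 110 107 113 129 141 147 141 139 143 152 152 139 121 112 110 111
  112 106 110 109]
 [114 113 111 112 121 138 153 138 118 106 114 132 149 151 138 112 111 112
  112 109 110 113]
 [113 112 110 111 120 143 150 121  87  72  81 104 133 154 142 120 110 
[... 2490 characters left out ...]
0  89  89  94  84  74  71  72
   71  71  70  70]
 [ 98  98  97  97 105 124 127 102  74  68  74  77  89  97  93  77  72  71
   71  72  72  71]
 [ 99  97  96  96 105 122 130 109  79  67  67  82 102 114 105  90  83  84
   85  83  84  86]
 [ 98  98  98  97 100 116 132 125 108  94  95 111 124 124 107  96  92  94
   93  95  94  95]
 [ 97  97  95  98  99 108 121 125 122 114 116 125 127 118 103  96  97  96
   98  96  96  96]
 [ 97  97  97  98  98  99 104 109 109 108 111 116 113 107  97  96  95  97
   96  96  95  96]
 [100  98  98  98  98  97  96  93  93  95  97 100 100  98  97  97  97  95
   98  96  97  96]
 [ 97  98  99  97  98  97  94  89  87  89  93  95  97  97  97  98  97  97
   96  98  94  95]]
```

Call:
play_rows:
  offset:
    - [0.12,0.03,0]
    - [0.25,0.05,0.1]
    - [0.25,0.05,0.2]
    - [0.25,0.05,0.2]
    - [0.25,0.05,0.2]
    - [0.25,0.05,0.2]
    - [0.25,0.05,0.2]
    - [0.25,0.05,0.2]
    - [0.25,0.05,0.2]
    - [0.25,0.05,0.2]
  turn:
    - [0,0,0]
    - [0,0,0]
    - [0,0,0]
    - [0,0,0]
    - [0,0,0]
    - [0,0,0]
    - [0,0,0]
    - [0,0,0]
    - [0,0,0]
    - [0,0,0]
  claw: [0,0,0,0,0,0,0,0,0,0]

```text
time_s: 15.95
tool_pos: [0.641, -0.2267, 0.2076]
orientation: [0.0, 0.163, 0.987, -0.0]
contact_force: [-0.3, 0.8, -0.3]
gripper_width: 0.014
grasp_force: 45.0
```

```bash
python3 - <<'E'
from h import *
s=manip.read_state();print(s['contact_force'],s['tool_pos'])
I=np.mean([snap('scene','s4')['image'].astype(float) for _ in range(6)],0)
p=s['tool_pos']; print([proj('s4',p-[0,0,d]) for d in(.06,.1046)])
print(I.mean(2).astype(int)[164:190,357:373])
c=cv2.resize(I[165:200,345:390].astype(np.uint8),None,fx=16,fy=16,interpolation=cv2.INTER_CUBIC)
cv2.imwrite('pics/z4.png',cv2.convertScaleAbs(c,alpha=1.6))
E
```

```text
[-0.2720193   0.78586813 -0.27343981] [ 0.64101691 -0.22672128  0.20760863]
[array([365.89391226, 172.14489424]), array([364.36414922, 185.18324677])]
[[122 121 122 122 123 121 121 121 118 107  95  89 101 113 119 119]
 [116 120 121 123 119 121 120 122 119 110  97  93 105 118 121 121]
 [107 115 121 121 120 121 120 121 119 110  97  96 108 120 121 120]
 [ 97 107 115 120 121 121 118 121 117 108  95  94 109 119 120 122]
 [ 92  97 104 108 117 119 121 121 118 108  94  95 111 120 120 121]
 [ 91  92  94  98 107 117 121 120 117 105  91  97 114 121 123 123]
 [ 92  91  91  93 102 114 119 119 114 104  93  98 115 122 122 122]
 [ 95  94  92  92  99 112 119 118 113 103  93 101 115 122 123 122]
 [ 96  98  95  95  99 108 113 114 111 101  94 102 116 122 122 123]
 [ 97  98  97  96  97 101 106 112 110  98  93 101 112 117 119 120]
 [ 97  99  97  98  97  98 102 110 107  99  92  96 104 107 109 109]
 [ 99  97  97  98  95  97 101 109 107  93  92  92  96  97  98 100]
 [ 98  99  99  97  96  97 102 108 107  94  88  93  95  95  96  95]
 [ 97  98  98  98  97  96 102 108 107  93  91  95  96  96  95  95]
 [ 94  97  97  97  97  97 103 108 104  93  90  94  97  96  97  95]
 [ 89  92  95  96  96  97 103 109 101  93  91  95  97  97  96  96]
 [ 88  87  91  93  96  99 107 108  99  90  89  94  95  96  96  97]
 [ 87  86  90  90  97 102 110 109  99  92  93  95  95  96  97  96]
 [ 91  87  87  92 103 112 119 111  97  96 100 103  99  97  96  95]
 [ 93  91  92 102 114 119 120 110  97  98 112 111 103  95  91  93]
 [ 95  97 100 114 121 113 109 105  95  96 107 111  97  87  83  82]
 [ 97  95 105 121 124 104  94  94  86  85  91  98  89  78  70  70]
 [ 97  98 104 121 129 108  90  86  84  84  92  97  89  77  72  72]
 [ 96  97 100 116 131 124 110 100 100 110 117 109  95  84  84  83]
 [ 98  98  98 108 121 124 121 115 116 125 126 114  99  92  93  94]
 [ 97  98  97  99 103 106 111 109 111 116 113 106  97  95  97  97]]
```

View pics/z4.png

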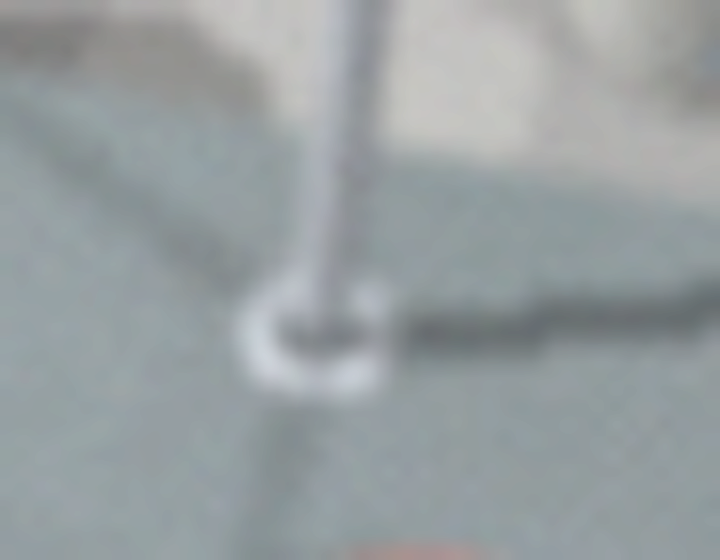

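Call:
play_rows:
  offset:
    - [0.02,0.05,0]
    - [0.02,0.05,0.1]
    - [0.02,0.05,0.2]
    - [0.02,0.05,0.3]
    - [0.02,0.05,0.4]
    - [0.02,0.05,0.4]
    - [0.02,0.05,0.4]
    - [0.02,0.05,0.4]
    - [0.02,0.05,0.4]
    - [0.02,0.05,0.4]
  turn:
    - [0,0,0]
    - [0,0,0]
    - [0,0,0]
    - [0,0,0]
    - [0,0,0]
    - [0,0,0]
    - [0,0,0]
    - [0,0,0]
    - [0,0,0]
    - [0,0,0]
  claw: [0,0,0,0,0,0,0,0,0,0]

```text
time_s: 17.25
tool_pos: [0.641, -0.2262, 0.2036]
orientation: [0.0, 0.163, 0.987, -0.0]
contact_force: [0.7, 0.7, -0.4]
gripper_width: 0.0135
grasp_force: 45.0
```

Call:
play_rows:
  offset:
    - [0,0,0.05]
    - [0,0,0.1]
    - [0,0,0.1]
    - [0,0,0.1]
    - [0,0,0.1]
    - [0,0,0.1]
    - [0,0,0.1]
    - [0,0,0.1]
    - [0,0,0.1]
    - [0,0,0.1]
  turn:
    - [0,0,0]
    - [0,0,0]
    - [0,0,0]
    - [0,0,0]
    - [0,0,0]
    - [0,0,0]
    - [0,0,0]
    - [0,0,0]
    - [0,0,0]
    - [0,0,0]
  claw: [0,0,0,0,0,0,0,0,0,0]

```text
time_s: 18.25
tool_pos: [0.641, -0.2262, 0.2026]
orientation: [0.0, 0.163, 0.987, -0.0]
contact_force: [0.6, 0.3, -0.6]
gripper_width: 0.014
grasp_force: 45.0
```

Call:
play_rows:
  offset:
    - [0,0,0.05]
    - [0,0,0.1]
    - [0,0,0.15]
    - [0,0,0.2]
    - [0,0,0.2]
    - [0,0,0.2]
    - [0,0,0.2]
    - [0,0,0.2]
    - [0,0,0.2]
    - [0,0,0.2]
  turn:
    - [0,0,0]
    - [0,0,0]
    - [0,0,0]
    - [0,0,0]
    - [0,0,0]
    - [0,0,0]
    - [0,0,0]
    - [0,0,0]
    - [0,0,0]
    - [0,0,0]
  claw: [0,0,0,0,0,0,0,0,0,0]

```text
time_s: 19.25
tool_pos: [0.641, -0.2262, 0.2006]
orientation: [0.0, 0.163, 0.987, -0.0]
contact_force: [-0.4, 0.1, -0.5]
gripper_width: 0.0137
grasp_force: 45.0
```

Call:
play_rows:
  offset:
    - [0,0,0.05]
    - [0,0,0.1]
    - [0,0,0.15]
    - [0,0,0.2]
    - [0,0,0.25]
    - [0,0,0.3]
    - [0,0,0.3]
    - [0,0,0.3]
    - [0,0,0.3]
    - [0,0,0.3]
  turn:
    - [0,0,0]
    - [0,0,0]
    - [0,0,0]
    - [0,0,0]
    - [0,0,0]
    - [0,0,0]
    - [0,0,0]
    - [0,0,0]
    - [0,0,0]
    - [0,0,0]
  claw: [0,0,0,0,0,0,0,0,0,0]

```text
time_s: 20.25
tool_pos: [0.641, -0.2262, 0.1976]
orientation: [0.0, 0.163, 0.987, -0.0]
contact_force: [-0.7, -0.2, -1.2]
gripper_width: 0.0139
grasp_force: 45.0
```

Call:
play_rows:
  offset:
    - [0,0,0.2]
    - [0,0,0.4]
    - [0,0,0.6]
    - [0,0,0.8]
    - [0,0,1.0]
    - [0,0,1.2]
    - [0,0,1.3]
    - [0,0,1.3]
    - [0,0,1.3]
    - [0,0,1.3]
  turn:
    - [0,0,0]
    - [0,0,0]
    - [0,0,0]
    - [0,0,0]
    - [0,0,0]
    - [0,0,0]
    - [0,0,0]
    - [0,0,0]
    - [0,0,0]
    - [0,0,0]
  claw: [0,0,0,0,0,0,0,0,0,0]

```text
time_s: 21.25
tool_pos: [0.641, -0.2262, 0.1847]
orientation: [0.0, 0.163, 0.987, -0.0]
contact_force: [0.2, -0.1, -0.6]
gripper_width: 0.0138
grasp_force: 45.0
```

Call:
play_rows:
  offset:
    - [0,0,0.05]
    - [0,0,0.1]
    - [0,0,0.15]
    - [0,0,0.2]
    - [0,0,0.25]
    - [0,0,0.3]
    - [0,0,0.35]
    - [0,0,0.4]
    - [0,0,0.4]
    - [0,0,0.4]
  turn:
    - [0,0,0]
    - [0,0,0]
    - [0,0,0]
    - [0,0,0]
    - [0,0,0]
    - [0,0,0]
    - [0,0,0]
    - [0,0,0]
    - [0,0,0]
    - [0,0,0]
  claw: [0,0,0,0,0,0,0,0,0,0]

```text
time_s: 22.25
tool_pos: [0.641, -0.2262, 0.1806]
orientation: [0.0, 0.163, 0.987, -0.0]
contact_force: [-0.7, 0.5, -1.0]
gripper_width: 0.0136
grasp_force: 45.0
```

Call:
play_rows:
  offset:
    - [0,0,0.1]
    - [0,0,0.2]
    - [0,0,0.3]
    - [0,0,0.4]
    - [0,0,0.4]
    - [0,0,0.4]
    - [0,0,0.4]
    - [0,0,0.4]
    - [0,0,0.4]
    - [0,0,0.4]
  turn:
    - [0,0,0]
    - [0,0,0]
    - [0,0,0]
    - [0,0,0]
    - [0,0,0]
    - [0,0,0]
    - [0,0,0]
    - [0,0,0]
    - [0,0,0]
    - [0,0,0]
  claw: [0,0,0,0,0,0,0,0,0,0]

```text
time_s: 23.25
tool_pos: [0.641, -0.2262, 0.1766]
orientation: [0.0, 0.163, 0.987, 0.0]
contact_force: [-1.0, 0.3, -1.1]
gripper_width: 0.014
grasp_force: 45.0
```

Call:
play_rows:
  offset:
    - [0,0,0.1]
    - [0,0,0.2]
    - [0,0,0.3]
    - [0,0,0.4]
    - [0,0,0.4]
    - [0,0,0.4]
    - [0,0,0.4]
    - [0,0,0.4]
    - [0,0,0.4]
    - [0,0,0.4]
  turn:
    - [0,0,0]
    - [0,0,0]
    - [0,0,0]
    - [0,0,0]
    - [0,0,0]
    - [0,0,0]
    - [0,0,0]
    - [0,0,0]
    - [0,0,0]
    - [0,0,0]
  claw: [0,0,0,0,0,0,0,0,0,0]

```text
time_s: 24.25
tool_pos: [0.6412, -0.2262, 0.1733]
orientation: [0.0, 0.163, 0.987, -0.0]
contact_force: [-0.4, 0.8, 6.2]
gripper_width: 0.0133
grasp_force: 45.0
```

Call:
play_rows:
  offset:
    - [0,0,0.05]
    - [0,0,0.05]
    - [0,0,0.05]
    - [0,0,0.05]
    - [0,0,0.05]
    - [0,0,0.05]
    - [0,0,0.05]
    - [0,0,0.05]
    - [0,0,0.05]
    - [0,0,0.05]
  turn:
    - [0,0,0]
    - [0,0,0]
    - [0,0,0]
    - [0,0,0]
    - [0,0,0]
    - [0,0,0]
    - [0,0,0]
    - [0,0,0]
    - [0,0,0]
    - [0,0,0]
  claw: [0,0,0,0,0,0,0,0,0,0]

```text
time_s: 25.25
tool_pos: [0.6413, -0.2262, 0.173]
orientation: [0.0, 0.163, 0.987, -0.0]
contact_force: [-1.0, 1.7, 6.5]
gripper_width: 0.0136
grasp_force: 45.0
```

```bash
python3 - <<'E'
from h import *
s=manip.read_state();print(s['contact_force'],s['tool_pos'])
I=snap('scene','s5')['image']; o=cv2.imread('pics/scene0.png')
f=lambda im:cv2.resize(im[160:290,320:420],(400,520))
cv2.imwrite('pics/z5.png',np.hstack([f(o),f(I)]))
E
```

```text
[-0.97233167  1.68968164  6.46136307] [ 0.6412994  -0.22621616  0.17302076]
```

View pics/z5.png

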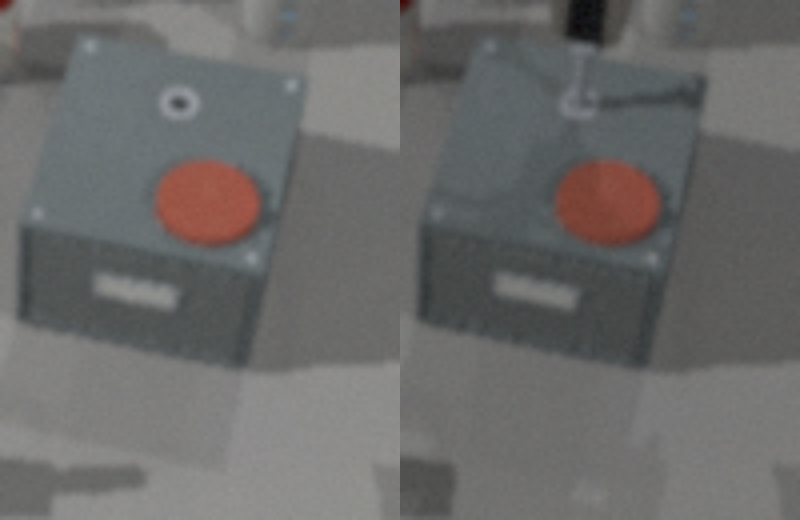

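The drawer is still shut, with its label unmoved at crop (135,290). I'll press a little further.

Call:
play_rows:
  offset:
    - [0,0,0.05]
    - [0,0,0.1]
    - [0,0,0.1]
    - [0,0,0.1]
    - [0,0,0.1]
    - [0,0,0.1]
    - [0,0,0.1]
    - [0,0,0.1]
    - [0,0,0.1]
    - [0,0,0.1]
  turn:
    - [0,0,0]
    - [0,0,0]
    - [0,0,0]
    - [0,0,0]
    - [0,0,0]
    - [0,0,0]
    - [0,0,0]
    - [0,0,0]
    - [0,0,0]
    - [0,0,0]
  claw: [0,0,0,0,0,0,0,0,0,0]

```text
time_s: 26.3
tool_pos: [0.6413, -0.2261, 0.172]
orientation: [0.0, 0.163, 0.987, 0.0]
contact_force: [-0.9, 1.1, 6.4]
gripper_width: 0.0136
grasp_force: 45.0
```

```bash
cat >> h.py <<'E'
def label(n):
    s=manip.read_state();print('F',s['contact_force'].round(1),s['tool_pos'].round(4))
    I=snap('scene',n)['image'].astype(float).mean(2); o=cv2.imread('pics/s5.png').astype(float).mean(2)
    print('diff',np.abs(I-o)[210:275,325:390].mean().round(2))
    T=o[224:240,340:368].astype(np.float32); r=cv2.matchTemplate(I[215:275,325:385].astype(np.float32),T,cv2.TM_CCOEFF_NORMED); _,m,_,l=cv2.minMaxLoc(r); print('label shift px',l[0]+325-340,l[1]+215-224,round(m,2))
E
python3 -c "
from h import *
label('s6')"
```

```text
F [-0.9  1.1  6.4] [ 0.6413 -0.2261  0.172 ]
diff 12.66
label shift px -3 13 0.95
```

The drawer is sliding out. I'll hold.

Call:
play_rows:
  offset:
    - [0,0,0]
    - [0,0,0]
    - [0,0,0]
    - [0,0,0]
    - [0,0,0]
    - [0,0,0]
    - [0,0,0]
    - [0,0,0]
    - [0,0,0]
    - [0,0,0]
  turn:
    - [0,0,0]
    - [0,0,0]
    - [0,0,0]
    - [0,0,0]
    - [0,0,0]
    - [0,0,0]
    - [0,0,0]
    - [0,0,0]
    - [0,0,0]
    - [0,0,0]
  claw: [0,0,0,0,0,0,0,0,0,0]

```text
time_s: 27.35
tool_pos: [0.6413, -0.2261, 0.172]
orientation: [0.0, 0.163, 0.987, 0.0]
contact_force: [-1.1, 0.9, 5.4]
gripper_width: 0.0136
grasp_force: 45.0
```

```bash
python3 -c "
from h import *
label('s7')
ps=[atz('s7',354+dx,232+dy,.05) for dx,dy in((0,0),(-3,13),(-4,18))]
print(ps)
off([.641,-.2262,.2475])"
```

```text
F [-1.1  0.9  5.4] [ 0.6413 -0.2261  0.172 ]
diff 13.95
label shift px -5 17 0.92
[array([ 0.54442985, -0.20110319,  0.05      ]), array([ 0.50808582, -0.1925623 ,  0.05      ]), array([ 0.49446076, -0.18970705,  0.05      ])]
off cm [ 0.02 -0.01 -7.55] heading 71.22 tilt vec [ 9.e-04 -0.e+00 -1.e+00]
turn [ 0.0003  0.0009 -0.    ]
```

Call:
play_rows:
  offset:
    - [0,0,0]
    - [0,0,0]
    - [0,0,0]
    - [0,0,0]
    - [0,0,-0.7]
    - [0,0,-2]
    - [0,0,-3.5]
    - [0,0,-5]
    - [0,0,-6.5]
    - [0,0,-7.7]
  turn:
    - [0,0,0]
    - [0,0,0]
    - [0,0,0]
    - [0,0,0]
    - [0,0,0]
    - [0,0,0]
    - [0,0,0]
    - [0,0,0]
    - [0,0,0]
    - [0,0,0]
  claw: [0,0,0,0,0,0,0,0,0,0]

```text
time_s: 28.4
tool_pos: [0.6413, -0.2263, 0.2501]
orientation: [0.001, 0.163, 0.987, -0.0]
contact_force: [-0.5, 0.3, 0.0]
gripper_width: 0.0139
grasp_force: 45.0
```

```bash
python3 -c "
from h import *
label('s8')
off([.43,-.228,.2475]);off([.4311,-.0177,.2475])"
```

```text
F [-0.5  0.3  0. ] [ 0.6413 -0.2263  0.2501]
diff 14.56
label shift px -5 17 0.92
off cm [20.03 -6.96  0.38] heading 71.21 tilt vec [ 0.0036 -0.0013 -1.    ]
turn [-0.0001  0.0039  0.    ]
off cm [26.7  12.99  0.35] heading 71.21 tilt vec [ 0.0036 -0.0013 -1.    ]
turn [-0.0001  0.0039  0.    ]
```

Call:
play_rows:
  offset:
    - [2,-0.7,0]
    - [6,-2.1,0]
    - [10,-3.5,0]
    - [14,-4.9,0]
    - [18,-6.2,0]
    - [20.5,-5.5,0]
    - [21.7,-2,0]
    - [22.9,1.8,0]
    - [24.2,5.6,0]
    - [25.4,9.2,0]
  turn:
    - [0,0,0]
    - [0,0,0]
    - [0,0,0]
    - [0,0,0]
    - [0,0,0]
    - [0,0,0]
    - [0,0,0]
    - [0,0,0]
    - [0,0,0]
    - [0,0,0]
  claw: [0,0,0,0,0,0,0,0,0,0]

```text
time_s: 29.45
tool_pos: [0.4298, -0.0559, 0.2484]
orientation: [0.0, 0.163, 0.987, 0.0]
contact_force: [-0.4, 0.2, -1.1]
gripper_width: 0.0134
grasp_force: 45.0
```

Call:
play_rows:
  offset:
    - [0.8,2.4,0]
    - [1.3,3.8,0]
    - [1.3,3.8,0]
    - [1.3,3.8,0]
    - [1.3,3.8,0]
    - [1.3,3.8,0]
    - [1.3,3.8,0]
    - [1.3,3.8,0]
    - [1.3,3.8,0]
    - [1.3,3.8,0]
  turn:
    - [0,0,0]
    - [0,0,0]
    - [0,0,0]
    - [0,0,0]
    - [0,0,0]
    - [0,0,0]
    - [0,0,0]
    - [0,0,0]
    - [0,0,0]
    - [0,0,0]
  claw: [0,0,0,0,0,0,0,0,0,0]

```text
time_s: 30.45
tool_pos: [0.43, -0.0172, 0.2481]
orientation: [-0.0, 0.163, 0.987, -0.0]
contact_force: [-0.7, -0.4, -1.0]
gripper_width: 0.0137
grasp_force: 45.0
```

```bash
python3 -c "
from h import *
label('s9')
off([.4311,-.0177,.205],71.2)"
```

```text
F [-0.7 -0.4 -1. ] [ 0.43   -0.0172  0.2481]
diff 15.02
label shift px -5 17 0.9
off cm [-0.11 -0.01  4.31] heading 71.21 tilt vec [ 0. -0. -1.]
turn [-0.      0.      0.0002]
```

Call:
play_rows:
  offset:
    - [-0.11,-0.01,0.7]
    - [-0.11,-0.01,2]
    - [-0.11,-0.01,3.3]
    - [-0.11,-0.01,4.3]
    - [-0.11,-0.01,4.7]
    - [-0.11,-0.01,4.7]
    - [-0.11,-0.01,4.7]
    - [-0.11,-0.01,5]
    - [-0.11,-0.01,5.2]
    - [-0.11,-0.01,5.4]
  turn:
    - [0,0,0]
    - [0,0,0]
    - [0,0,0]
    - [0,0,0]
    - [0,0,0]
    - [0,0,0]
    - [0,0,0]
    - [0,0,0]
    - [0,0,0]
    - [0,0,0]
  claw: [0,0,0,0,0,0,0,0,0,0]

```text
time_s: 31.5
tool_pos: [0.4311, -0.0176, 0.1941]
orientation: [0.0, 0.163, 0.987, 0.0]
contact_force: [0.8, -0.8, -0.6]
gripper_width: 0.0131
grasp_force: 45.0
```

Call:
play_rows:
  offset:
    - [0,0,0.1]
    - [0,0,0.2]
    - [0,0,0.3]
    - [0,0,0.4]
    - [0,0,0.5]
    - [0,0,0.5]
    - [0,0,0.5]
    - [0,0,0.5]
    - [0,0,0.5]
    - [0,0,0.5]
  turn:
    - [0,0,0]
    - [0,0,0]
    - [0,0,0]
    - [0,0,0]
    - [0,0,0]
    - [0,0,0]
    - [0,0,0]
    - [0,0,0]
    - [0,0,0]
    - [0,0,0]
  claw: [0,0,0,0,0,0,0,0,0,0]

```text
time_s: 32.5
tool_pos: [0.4311, -0.0176, 0.1891]
orientation: [0.0, 0.163, 0.987, 0.0]
contact_force: [0.4, -0.0, 0.0]
gripper_width: 0.0137
grasp_force: 45.0
```

Call:
play_rows:
  offset:
    - [0,0,0.5]
    - [0,0,1.5]
    - [0,0,2.5]
    - [0,0,3.5]
    - [0,0,4.5]
    - [0,0,5.5]
    - [0,0,6.5]
    - [0,0,7]
    - [0,0,7.2]
    - [0,0,7.2]
  turn:
    - [0,0,0]
    - [0,0,0]
    - [0,0,0]
    - [0,0,0]
    - [0,0,0]
    - [0,0,0]
    - [0,0,0]
    - [0,0,0]
    - [0,0,0]
    - [0,0,0]
  claw: [0,0,0,0,0,0,0,0,0,0]

```text
time_s: 33.5
tool_pos: [0.431, -0.0176, 0.1169]
orientation: [-0.0, 0.163, 0.987, -0.0]
contact_force: [-0.1, -0.2, -0.2]
gripper_width: 0.0141
grasp_force: 45.0
```

Call:
play_rows:
  offset:
    - [0,0,0.1]
    - [0,0,0.2]
    - [0,0,0.3]
    - [0,0,0.4]
    - [0,0,0.45]
    - [0,0,0.5]
    - [0,0,0.5]
    - [0,0,0.5]
    - [0,0,0.5]
    - [0,0,0.5]
  turn:
    - [0,0,0]
    - [0,0,0]
    - [0,0,0]
    - [0,0,0]
    - [0,0,0]
    - [0,0,0]
    - [0,0,0]
    - [0,0,0]
    - [0,0,0]
    - [0,0,0]
  claw: [0,0,0,0,0,0,0,0,0,0]

```text
time_s: 34.5
tool_pos: [0.4311, -0.0176, 0.1121]
orientation: [0.0, 0.163, 0.987, -0.0]
contact_force: [0.0, -0.5, -1.1]
gripper_width: 0.0138
grasp_force: 45.0
```

Not in contact yet, about 0.5 mm above the seat. I'll release, then rise straight up.

Call:
play_rows:
  offset:
    - [0,0,0.05]
    - [0,0,0.05]
    - [0,0,0.05]
    - [0,0,0.05]
    - [0,0,0.05]
    - [0,0,0.05]
    - [0,0,0.05]
    - [0,0,0.05]
    - [0,0,0.05]
    - [0,0,0.05]
  turn:
    - [0,0,0]
    - [0,0,0]
    - [0,0,0]
    - [0,0,0]
    - [0,0,0]
    - [0,0,0]
    - [0,0,0]
    - [0,0,0]
    - [0,0,0]
    - [0,0,0]
  claw: [0,0,0.16,0.18,0.2,0.25,0.3,0.4,0.5,0.6]

```text
time_s: 35.5
tool_pos: [0.4311, -0.0176, 0.1116]
orientation: [0.0, 0.163, 0.987, -0.0]
contact_force: [0.4, -0.0, -0.1]
gripper_width: 0.0495
grasp_force: 0.0
```

Call:
play_rows:
  offset:
    - [0,0,0]
    - [0,0,0]
    - [0,0,-0.5]
    - [0,0,-1.5]
    - [0,0,-3]
    - [0,0,-5]
    - [0,0,-7]
    - [0,0,-9]
    - [0,0,-11]
    - [0,0,-12]
  turn:
    - [0,0,0]
    - [0,0,0]
    - [0,0,0]
    - [0,0,0]
    - [0,0,0]
    - [0,0,0]
    - [0,0,0]
    - [0,0,0]
    - [0,0,0]
    - [0,0,0]
  claw: [0.6,0.6,0.6,0.6,0.6,0.6,0.6,0.6,0.6,0.6]

```text
time_s: 36.5
tool_pos: [0.4318, -0.0176, 0.2339]
orientation: [0.001, 0.163, 0.987, 0.0]
contact_force: [0.0, 0.2, 0.1]
gripper_width: 0.055
grasp_force: 0.0
```

Call:
play_rows:
  offset:
    - [0,0,0]
    - [0,0,0]
    - [0,0,0]
    - [0,0,0]
    - [0,0,0]
    - [0,0,0]
    - [0,0,0]
    - [0,0,0]
    - [0,0,0]
    - [0,0,0]
  turn:
    - [0,0,0]
    - [0,0,0]
    - [0,0,0]
    - [0,0,0]
    - [0,0,0]
    - [0,0,0]
    - [0,0,0]
    - [0,0,0]
    - [0,0,0]
    - [0,0,0]
  claw: [0.6,0.6,0.6,0.6,0.6,0.6,0.6,0.6,0.6,0.6]

```text
time_s: 37.5
tool_pos: [0.4311, -0.0176, 0.2316]
orientation: [0.0, 0.163, 0.987, -0.0]
contact_force: [-0.1, 0.3, 0.3]
gripper_width: 0.0552
grasp_force: 0.0
```

```bash
python3 - <<'E'
from h import *
s=manip.read_state();print(s['contact_force'],s['tool_pos'])
I=snap('scene','s10')['image']; snap('top','t10')
cv2.imwrite('pics/z6.png',cv2.resize(I[150:310,230:470],(780,520),interpolation=cv2.INTER_CUBIC))
E
```

```text
[-0.08463466  0.32587078  0.25487292] [ 0.43107161 -0.01760675  0.23159936]
```

View pics/z6.png

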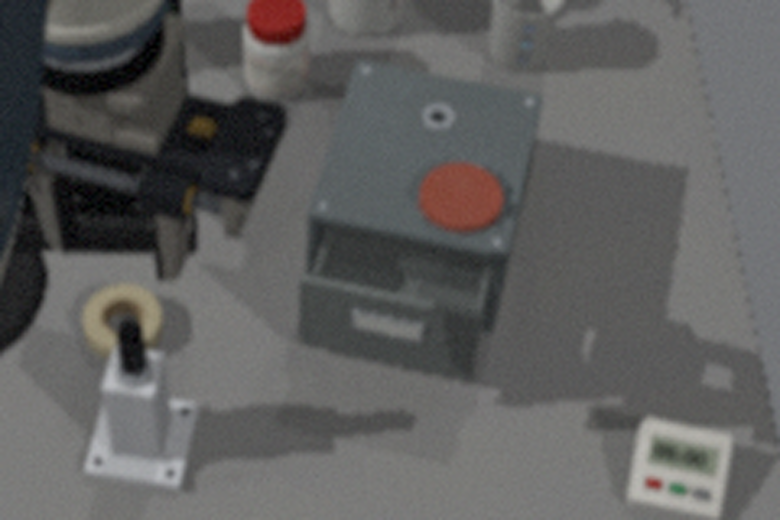

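The drawer is fully out (front at ~(390,325)), the pin is seated upright in its stand at (132,350), the tape and timer haven't moved, and the gripper is clear.

```bash
python3 -c "
from plant import manip
print(manip.job_done())"
```

```text
the job is handed in; nothing more can be done
None
```

The job is handed in: the last picture showed the drawer fully out, the pin standing on its collar in the stand, the tape and timer not visibly moved, and the gripper clear (the hand-in call returned no verdict).

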